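# Clip the carving fork into its leaning rest

### The job

Put the carving fork away in its leaning rest: tines up the slope, the butt of its handle pressed against the sprung pad of the foot stop, wherever that has been clamped, and the handle pushed square through both pairs of spring rollers until it sits fully home on the seats. Press it in firmly but do not ram it, then let go, and leave the bottles and the bowl where they stand.

Things in the scene. Friction and masses are not known exactly. Their poses are not given: they have to be found in the camera images.
- fork: Carving fork, 200 mm long, about 160 g, lying on the counter: round dark wooden handle 24 mm in diameter, a steel block at each end of it, two steel tines. Origin on the handle's centre line, midway between the two places where the clips hold it, 12 mm above the counter; a good place to grasp. x runs along the handle to the tines, y across, z up as it lies. Bare round handle from x = -68 to +72 mm.
- fork_butt (a point): Centre of the flat end face of the fork's butt, a 24 x 24 mm steel block 12 mm long at the handle's end; 80 mm from the fork's origin (its x = -80 mm).
- fork_tip (a point): The end of the tines, at the fork's x = +120 mm. Between handle and tines is a steel guard 34 mm wide, 24 mm high, from the fork's x = +72 to +80 mm.
- rack: The leaning fork rest, light wood, fixed to the counter: a base 200 x 110 mm carrying a board (213 x 100 mm) that slopes up at 35 degrees, rising along the rest's x axis. Origin under the centre of the base, z up.
- cradle: The rest's sloping part. Origin midway between the clips, on the line of a home handle. x points up the slope, the way the tines must point, y across, z square out of the board (35 degrees from vertical, leaning towards the low end). The board's surface is at z = -40 mm. The fork is pushed in along -z; a home handle has its centre line at y = z = 0, on the steel seats, its origin from x = -17 to +9 mm as the foot stop is set.
- seats: The two steel seats, 14 x 12 mm blocks 28 mm high at cradle x = -40 and +40 mm, on which the handle comes to lie. Origin midway between their tops: cradle x = 0, z = -12 mm; axes as the cradle's.
- foot: Steel slot strip fixed in the board's low end; origin on the board at cradle x = -80 mm, z = -40 mm. It carries a wooden cross stop, left clamped anywhere along it, with a sprung pad (50 mm wide, from cradle z = -26 to +34 mm) facing up the slope. The pad's face is somewhere from cradle x = -92 to -72 mm; its place is not reported. The pad gives 4 mm, at 2 to 4 N, then stops hard.
- clip_low (a point): Midway between the two rollers of the lower clip: cradle x = -40 mm, z = +8 mm. The clip is 22 mm long. Black rollers of 10 mm diameter, axes along the cradle's x at y = +-13.5 mm when closed, stand on steel arms (outer faces at y = +-24 mm, tops at z = +12 mm) that a spring presses together; each gives way up to 8 mm sideways, then closes again over the handle.
- clip_high (a point): The same for the upper clip, cradle x = +40 mm; between the clips 58 mm are open for fingers. The handle meets the rollers with its centre line at about cradle z = +18 mm; pushing it through both clips takes about 18 N in all; then it is drawn in, and the force rises sharply when the handle meets the seats at z = 0. In the clips it is held against sliding by friction.
- squeeze_bottle: Yellow squeeze bottle, 66 mm in diameter, 170 mm tall, origin under its base. Leave it alone.
- green_bottle: Green glass bottle, 62 mm in diameter, 200 mm tall, origin under its base. Leave it alone.
- bowl: Low white bowl, 90 mm in diameter, 45 mm high, origin under its base. Leave it alone.
Mind the look-alikes: they are no part of the job. Several things have the shape of the fork; the one meant has the colours described above.

How it is judged:
By the outcome, as a careful person would: the job done as asked, in the order asked, and still so for the second after the job is handed in, with the robot touching nothing.
It also fails if it takes over 43 s, if anything falls off the work surface, if the arm or the gripper's body presses on something with over 40 N, if the wrist force passes 120 N, or if a joint passes its speed limit or range.

### The arm

A 6-joint arm with a two-finger parallel gripper is mounted at the origin on the work surface. World frame = base frame: x ahead of the robot, y to its left, z up, the work surface at z = 0. Lengths are in m, angles in degrees, forces in N, time in s.
With the tool pointing down it reaches from about 0.35 to 0.875 m from the base axis. Payload 4.2 kg.
Tool frame: the origin (TCP) lies at the very end of the fingers, on their centre line; the grasp point (between the pads) lies 19 mm behind it; z points along the fingers, y is the line along which they close (so a half turn about z gives the same grasp; the last joint's range is limited). The gripper opens to 87 mm and grips with 3 to 60 N. Pads are 19 mm wide; open, the fingers measure 117 mm over their backs; the gripper's body (75 mm by 190 mm) begins 51 mm behind the grasp point.
Start: joints at [92.109, 22.042, 0.453, 0, -68.411, -14.817], TCP at [0.137, 0.61, 0.223] pointing down, gripper open.
Joint ranges: [-179.83, 179.83], [-69.29, 118.12], [-61.27, 80.66], [-181.25, 117.63], [-171.15, -9.14], [-177.46, 177.46]. Speed limits (degrees/s): [159.86, 159.86, 180, 180, 180, 180].

### API

Orientations are given as a 3x3 rotation matrix whose columns are the frame's x, y, z axes.
In Python, from station import sense, cams, r gives the robot as it stands. The module is installed in compiled form; this text tells all that it offers.
- The arm moves only by the tool step_arm, never from a script. Its argument "targets" is text: rows parted by semicolons, each of 4 numbers parted by spaces: the shift along the tool's x, y, z in cm, then the turn about the tool's z in degrees. In form: x y z turn; .... A call has 1 to 12 rows; each row shifts and turns the commanded pose from where the row before left it, along the tool's axes as they then stand; what a row does not reach is not made up. A row lasts 1/12 s, in which the tool goes at most 41.7 mm and 7.16 degrees, less where a joint would pass 70% of its speed; a pose out of reach is approached as far as the arm can. A call with a gripper value outside its range is refused whole. "claw" is the finger opening in cm, from 0 to 8.7, set as the call begins (left out, the last holds). The fingers move at their own pace and stop on an object; the grip force is fixed at half the most. Time passes only in rows, so rows that do not move let the fingers close. It gives the time, the measured TCP pose, the force, the opening and the grip force at its end, in the units of the state.
- sense(): the state, without advancing time (a new reading comes with each control period).
- cams.capture(name): name is "side" or "top"; returns a dict with "frame" (480x640x3 uint8, blue, green, red), "vertical_fov" (degrees; the focal length in pixels is half the picture's height over the tangent of half this angle, whatever the lens; pixels are square), "cx", "cy" (the principal point, pixels), "dist_coeffs" ([k1, k2, p1, p2, k3] as OpenCV has them; the pictures are not rectified), "eye" and "rotation" of the camera in the world. Camera axes: x right, y down, z forward; pixel columns grow to the right and rows downward; lengths in m; the calibration is good to about 2 mm. A picture is of the moment at which its call begins. There is no depth.
- r.finish_job(): hands the job in; it is judged then, once.
The state is a dict: "time_s": time; "joints": joint angles; "joint_velocities": joint speeds; "effort": joint torques, N m; "tcp_pos": TCP position; "ee_rot": TCP orientation; "wrist_force": force on the tool from outside, world axes, zero at the start; "moment": the same for the moment, N m; "gripper_width": opening from 0.0 (shut) to 1.0 (fully open); "gripper_force": force on a finger pad.
Only numpy, scipy, OpenCV 4.12 (cv2) and the standard library are available. Lean on these libraries where they do the work, as an engineer would, in place of code of your own. Each camera call takes 0.05 s, during which the arm holds its last target. There are 200 camera calls.

## Working session

There is one attempt and no reset: what is moved stays moved. The work goes in short steps, Python scripts to look and compute and a tool call to move; the robot and the scene stay as the last step left them, time stands still between calls to the robot, and variables do not carry over. Pictures are saved under pics/ and viewed, at most 10 in all, crops included, and the job is handed in when it is done.

Besides the shell and the picture viewer there is one more tool, called after ">>>" as name(argument=value, ...) on one line, values as JSON. step_arm: Moves the arm, as the interface text tells. Its arguments: {"type":"object","properties":{"targets":{"type":"string"},"claw":{"type":"number"}},"required":["targets"]}

```bash
mkdir -p pics; python3 - <<'E'
from station import sense,cams,r
import cv2,pickle
s=sense();print({k:s[k] for k in ('time_s','tcp_pos','ee_rot','wrist_force','gripper_width')})
for n in('side','top'):
    c=cams.capture(n);cv2.imwrite(f'pics/{n}0.png',c['frame']);pickle.dump(c,open(f'{n}0.pkl','wb'))
    print({k:c[k] for k in c if k!='frame'})
E
```

```text
{'time_s': 0.0, 'tcp_pos': array([0.13732967, 0.60907865, 0.22145203]), 'ee_rot': array([[ 9.75460890e-01, -2.20172429e-01, -3.92522861e-04],
       [-2.20172757e-01, -9.75458446e-01, -2.18554623e-03],
       [ 9.83072837e-05,  2.21833771e-03, -9.99997535e-01]]), 'wrist_force': array([-0.130898  ,  1.18586138, -0.59671137]), 'gripper_width': 0.9993799052981389}
{'vertical_fov': 51.45486664403492, 'cx': 314.85469555304877, 'cy': 237.89552787424452, 'dist_coeffs': array([-0.07673723,  0.        ,  0.        ,  0.        ,  0.        ]), 'eye': array([ 0.5009513 , -0.87157836,  0.59108925]), 'rotation': array([[ 9.96859915e-01, -4.18090837e-02,  6.72481195e-02],
       [-7.91811057e-02, -5.17581660e-01,  8.51962193e-01],
       [-8.13365269e-04, -8.54611740e-01, -5.19266900e-01]])}
{'vertical_fov': 45.72532106407547, 'cx': 327.76590301103306, 'cy': 243.27961779151119, 'dist_coeffs': array([-0.009214,  0.      ,  0.      ,  0.      ,  0.      ]), 'eye': array([ 0.2611985 , -0.05592336,  1.40746663]), 'rotation': array([[ 0.04903842, -0.9750238 ,  0.21661906],
       [-0.99878085, -0.04909978,  0.00510196],
       [ 0.00566142, -0.21660516, -0.97624288]])}
```

View pics/side0.png

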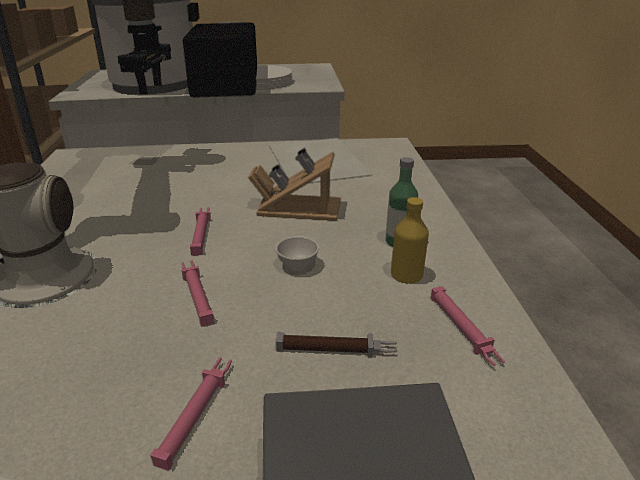

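View pics/top0.png

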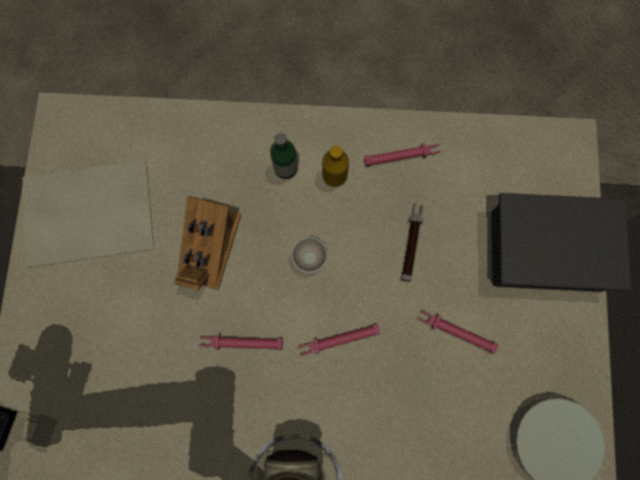

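The side view shows the dark fork from butt (279,342) to tines (396,347), and the rest at (300,185). In the top view the fork runs from (406,278) to (417,207), and the rest is at (205,240) with its foot low, at (192,277). Pink look-alikes are scattered around. Next I'll zoom in.

```bash
cat > h.py <<'E'
import numpy as np,cv2,pickle
def load(n): return pickle.load(open(n+'.pkl','rb'))
def K(c):
    f=240/np.tan(np.radians(c['vertical_fov'])/2); return np.array([[f,0,c['cx']],[0,f,c['cy']],[0,0,1.]])
def ray(c,p):
    p=np.array(p,float).reshape(-1,1,2); u=cv2.undistortPoints(p,K(c),c['dist_coeffs'])[:,0]
    d=np.c_[u,np.ones(len(u))]@c['rotation'].T; return d/np.linalg.norm(d,axis=1,keepdims=True)
def onz(c,p,z):
    d=ray(c,p); return c['eye']+d*((z-c['eye'][2])/d[:,2])[:,None]
def tri(c1,p1,c2,p2):
    d1,d2=ray(c1,p1)[0],ray(c2,p2)[0]
    t=np.linalg.lstsq(np.c_[d1,-d2],c2['eye']-c1['eye'],rcond=None)[0]
    a,b=c1['eye']+t[0]*d1,c2['eye']+t[1]*d2; return (a+b)/2,np.linalg.norm(a-b)
def proj(c,P):
    R=c['rotation'].T; return cv2.projectPoints(np.array(P,float).reshape(-1,1,3),cv2.Rodrigues(R)[0],-R@c['eye'],K(c),c['dist_coeffs'])[0][:,0]
E
python3 - <<'E'
from h import *
s,t=load('side0'),load('top0')
a=cv2.resize(s['frame'][130:230,235:385],(780,520),interpolation=cv2.INTER_CUBIC)
b=cv2.resize(t['frame'][185:300,160:260],(500,575),interpolation=cv2.INTER_CUBIC)
cv2.imwrite('pics/c1.png',a);cv2.imwrite('pics/c2.png',b)
# fork mask, top
for n,c,(x0,y0,x1,y1) in(('top',t,(380,190,440,295)),('side',s,(260,320,410,370))):
    f=c['frame'][y0:y1,x0:x1].astype(int); br=f.sum(2); hsv=cv2.cvtColor(c['frame'][y0:y1,x0:x1],cv2.COLOR_BGR2HSV)
    m=((br<150)&(hsv[...,1]>80)).astype('uint8')
    k,l,st,_=cv2.connectedComponentsWithStats(m); i=1+np.argmax(st[1:,4]); ys,xs=np.nonzero(l==i)
    print(n,st[i]+[x0,y0,0,0,0],cv2.minAreaRect(np.c_[xs+x0,ys+y0].astype(np.float32)))
    box=cv2.boxPoints(cv2.minAreaRect(np.c_[xs+x0,ys+y0].astype(np.float32)));print(box.round(1).tolist())
    print(onz(c,box,.012).round(4).tolist())
print(onz(t,[[309,255]],.0),onz(t,[(406,278),(417,207)],.012))
E
```

```text
top [402 221  18  54 469] ((410.8838195800781, 247.39479064941406), (9.23226261138916, 53.75869369506836), 9.688786506652832)
[[401.79998779296875, 273.1000061035156], [410.8999938964844, 220.10000610351562], [420.0, 221.6999969482422], [410.8999938964844, 274.70001220703125]]
[[0.5043, -0.2361, 0.012], [0.6415, -0.2562, 0.012], [0.6386, -0.2794, 0.012], [0.5015, -0.2588, 0.012]]
side [ 283  335   85   18 1139] ((325.11590576171875, 343.56378173828125), (84.36851501464844, 14.344093322753906), 2.2605018615722656)
[[282.70001220703125, 349.1000061035156], [283.20001220703125, 334.70001220703125], [367.6000061035156, 338.1000061035156], [367.0, 352.3999938964844]]
[[0.4954, -0.2678, 0.012], [0.4973, -0.2333, 0.012], [0.6388, -0.253, 0.012], [0.6322, -0.2866, 0.012]]
[[ 0.54089413 -0.00280319  0.        ]] [[ 0.4924955  -0.24675326  0.012     ]
 [ 0.67694814 -0.27127889  0.012     ]]
```

View pics/c1.png

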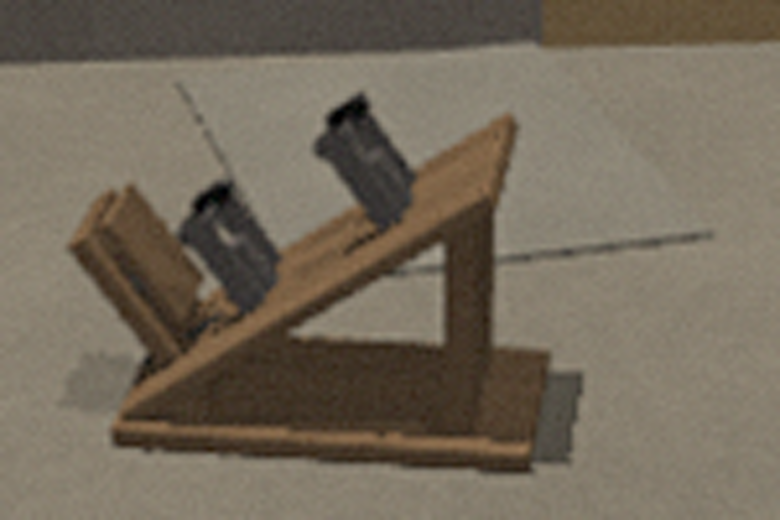

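View pics/c2.png

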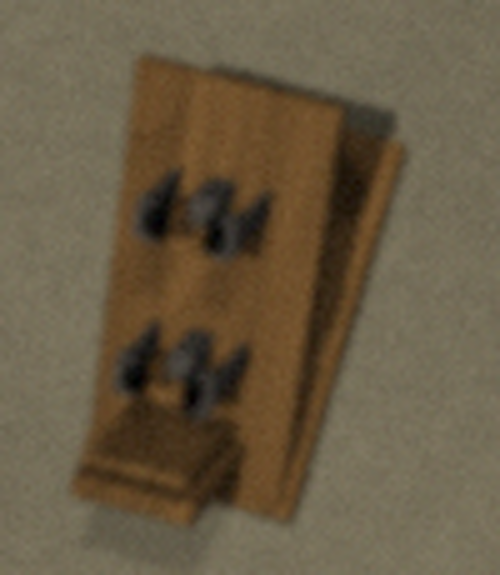

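The crops show the board's high-end corners at side (490,192) and (512,118), top (338,103) and (140,58). The base corners are at side (115,440) and (532,465), top (292,520) and (403,145). The foot stop sits at the low end.

```bash
python3 - <<'E'
from h import *
s,t=load('side0'),load('top0')
S=lambda x,y:(235+(x+.5)/5.2-.5,130+(y+.5)/5.2-.5)
T=lambda x,y:(160+(x+.5)/5-.5,185+(y+.5)/5-.5)
pts={'boardhighnear':((490,192),(338,103)),'boardhighfar':((512,118),(140,58)),
'baselownear':((115,428),(292,520)),'basehighnear':((548,355),(403,145)),'basehighnear2':((532,450),(403,145)),
'padtop_far':((125,187),(135,403)),'padtop_near':((200,290),(240,440)),'stoptopL':((75,245),(78,490))}
for k,(a,b) in pts.items():
    p,e=tri(s,S(*a),t,T(*b)); print(k,p.round(4),round(e,4))
E
```

```text
boardhighnear [0.6193 0.1879 0.137 ] 0.0047
boardhighfar [0.6386 0.2828 0.1336] 0.0023
baselownear [0.4432 0.2165 0.0098] 0.0001
basehighnear [0.6333 0.1694 0.0614] 0.019
basehighnear2 [0.6372 0.1774 0.0107] 0.0002
padtop_far [0.4664 0.2713 0.1127] 0.0278
padtop_near [0.4793 0.2338 0.0704] 0.0142
stoptopL [0.4349 0.3062 0.0671] 0.02
```

```bash
cat >> h.py <<'E'
yaw=np.radians(-11.5); RX=np.array([np.cos(yaw),np.sin(yaw),0]);RY=np.array([-np.sin(yaw),np.cos(yaw),0]);RZ=np.array([0,0,1.])
a35=np.radians(35)
CX=np.cos(a35)*RX+np.sin(a35)*RZ; CZ=-np.sin(a35)*RX+np.cos(a35)*RZ
RC=np.array([.5511,.2509,0]); CO=RC-.0307*RX+.1067*RZ
def cr(x,y,z): return CO+(x*CX+y*RY+z*CZ)/1000
E
python3 - <<'E'
from h import *
s,t=load('side0'),load('top0')
a=cv2.resize(s['frame'][140:225,240:350],None,fx=5,fy=5,interpolation=cv2.INTER_CUBIC)
b=cv2.resize(t['frame'][190:295,170:245],None,fx=3.2*1.25,fy=4,interpolation=cv2.INTER_CUBIC)
def draw(im,c,o,f,P,col):
    for p in proj(c,P):
        q=((p-o+.5)*f).astype(int); cv2.circle(im,tuple(int(v) for v in q),2,col,-1)
for im,c,o,f in((a,s,(240,140),5),(b,t,(170,190),4)):
    for k in(-40,40):
        draw(im,c,o,f,[cr(k+d,y,12) for d in(-11,11) for y in(-24,24)],(0,255,0))
        draw(im,c,o,f,[cr(k,y,-40) for y in(-24,24)],(255,255,0))
    draw(im,c,o,f,[cr(x,y,-40) for x in(-106.5,106.5) for y in(-50,50)],(0,0,255))
    draw(im,c,o,f,[cr(-82,y,z) for y in(-25,25) for z in(-26,34)],(255,0,255))
h=max(a.shape[0],b.shape[0]);out=np.zeros((h,a.shape[1]+b.shape[1],3),'uint8')
out[:a.shape[0],:a.shape[1]]=a;out[:b.shape[0],a.shape[1]:]=b
out=out[:,:];print(out.shape)
cv2.imwrite('pics/ov.png',cv2.resize(out,(800,int(h*800/out.shape[1]))))
E
```

```text
(425, 850, 3)
```

View pics/ov.png

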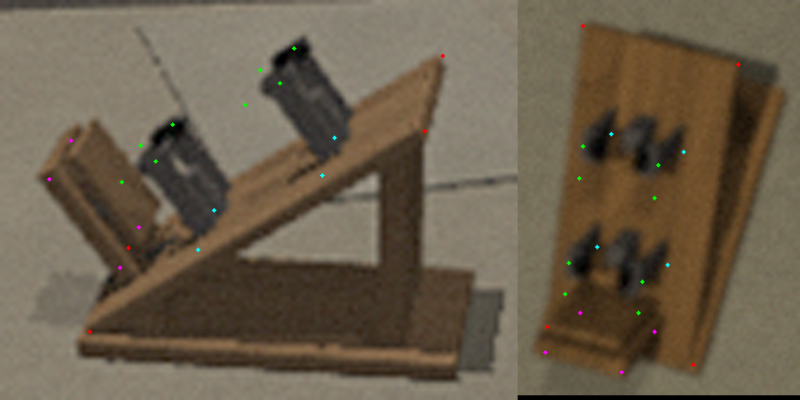

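The board corners fit both views, but the clips sit further up the slope than the board's centre. I'll zoom in on them.

```bash
python3 - <<'E'
from h import *
from station import cams
s,t=load('side0'),load('top0')
for n,c in(('side',s),('top',t)):
    c['frame']=np.mean([cams.capture(n)['frame'].astype(float) for _ in range(6)],0).round().astype('uint8')
    pickle.dump(c,open(n+'1.pkl','wb'))
a=cv2.resize(s['frame'][138:203,242:312],None,fx=7,fy=7,interpolation=cv2.INTER_LANCZOS4)
b=cv2.resize(t['frame'][208:293,174:218],None,fx=7,fy=7,interpolation=cv2.INTER_LANCZOS4)
out=np.zeros((600,800,3),'uint8');out[:a.shape[0],:a.shape[1]]=a
out[:595,490:490+b.shape[1]]=b
out=np.clip(out*1.8,0,255).astype('uint8')
for i in range(0,800,50): cv2.putText(out,str(i),(i,598),0,.3,(0,255,255));cv2.line(out,(i,580),(i,585),(0,255,255))
cv2.imwrite('pics/z.png',out)
E
```

```text
(no output)
```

View pics/z.png

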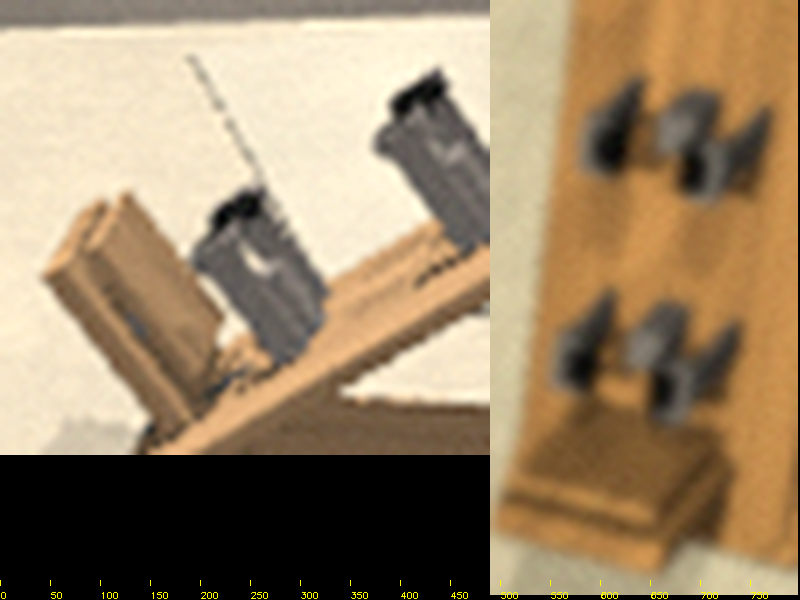

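In the zoom, the roller pairs in the top view have their black rollers at about (608,148)/(690,170) for the upper clip and (578,362)/(665,390) for the lower. The pad's top edge runs (512,472)–(657,512) in the top view and (127,192)–(90,252) in the side view.

```bash
python3 - <<'E'
from h import *
s,t=load('side1'),load('top1')
S=lambda x,y:(242+(x+.5)/7-.5,138+(y+.5)/7-.5)
T=lambda x,y:(174+(x-490+.5)/7-.5,208+(y+.5)/7-.5)
M=np.c_[CX,RY,CZ]
loc=lambda p:(M.T@(p-CO)*1000).round(1)
def onp(c,p,z):
    d=ray(c,p)[0]; o=M.T@(c['eye']-CO)*1000; dd=M.T@d; return (o+dd*(z-o[2])/dd[2]).round(1)
g=t['frame'][208:293,174:218].astype(int)
m=(g.max(2)<45).astype('uint8')
k,l,st,ce=cv2.connectedComponentsWithStats(m)
for i in range(1,k):
    if st[i,4]>5: print('blk',st[i],(ce[i]+[174,208]).round(1),onp(t,ce[i]+[174,208],8))
for p in((608,148),(690,170),(578,362),(665,390)): print('hand',onp(t,T(*p),10))
for nm,a,b in(('padfar',(127,192),(512,472)),('padnear',(90,252),(657,512))):
    p,e=tri(s,S(*a),t,T(*b));print(nm,loc(p),e, 'top z34',onp(t,T(*b),34),'side z34',onp(s,S(*a),34))
print('side far roller hi/lo',onp(s,S(418,95),13),onp(s,S(240,208),13))
print('arm near lowcorner',onp(s,S(376,143),12),onp(s,S(197,252),12))
E
```

```text
blk [15 13  6 12 47] [191.7 226.8] [55.7 14.4  8. ]
blk [27 15  5 13 38] [203.  229.6] [ 55.8 -12.4   8. ]
blk [33 18  6  9 31] [209.6 229.9] [ 59.3 -27.9   8. ]
blk [11 43  6 13 45] [187.6 257.7] [-23.9  15.    8. ]
blk [23 45  5 15 41] [198.8 260.5] [-23.6 -12.2   8. ]
blk [29 48  6  9 30] [205.2 260.5] [-19.6 -27.4   8. ]
blk [29 71  4  5  9] [204.8 281.4] [-73.8 -33.2   8. ]
hand [51.2 16.2 10. ]
hand [ 50.8 -11.8  10. ]
hand [-27.7  17.4  10. ]
hand [-29.9 -13.2  10. ]
padfar [-62.2  26.5  35.6] 0.0038503891604863023 top z34 [-61.   27.3  34. ] side z34 [-68.8  36.9  34. ]
padnear [-64.  -24.   35.5] 0.005144217080618103 top z34 [-62.  -23.1  34. ] side z34 [-71.6 -13.4  34. ]
side far roller hi/lo [51.9 11.8 13. ] [-26.2  10.6  13. ]
arm near lowcorner [ 37.4 -10.7  12. ] [-42.1  -6.7  12. ]
```

>>> step_arm(targets="2.54 3.13 0 0;2.54 3.13 0 0;2.54 3.13 0 0;2.54 3.13 0 0;2.54 3.13 0 0;2.54 3.13 0 0;2.54 3.13 0 0;2.54 3.13 0 0;2.54 3.13 0 0;2.54 3.13 0 0;2.54 3.13 0 0;2.54 3.13 0 0")

```text
time_s: 1.7
tcp_pos: [0.3525, 0.1744, 0.2231]
ee_rot: [[0.976, -0.219, 0.001], [-0.219, -0.976, 0.001], [0.001, -0.001, -1.0]]
wrist_force: [1.3, 0.2, -0.2]
gripper_width: 0.997
gripper_force: 0.0
```

>>> step_arm(targets="2.54 3.13 0 0;2.54 3.13 0 0;2.54 3.13 0 0;2.54 3.13 0 0;2.54 3.13 0 0;2.54 3.13 0 0;2.54 3.13 0 0;2.54 3.13 0 0;2.54 3.13 0 0;2.54 3.13 0 0;2.54 3.13 0 0;2.54 3.13 0 -4.4")

```text
time_s: 2.7
tcp_pos: [0.5674, -0.2594, 0.2226]
ee_rot: [[0.99, -0.144, 0.0], [-0.144, -0.99, -0.0], [0.0, 0.0, -1.0]]
wrist_force: [1.0, 1.0, -0.5]
gripper_width: 0.996
gripper_force: 0.0
```

>>> step_arm(targets="0 0 0 0;0 0 0 0")

```text
time_s: 2.87
tcp_pos: [0.5669, -0.259, 0.2211]
ee_rot: [[0.989, -0.148, -0.002], [-0.148, -0.989, 0.0], [-0.002, -0.0, -1.0]]
wrist_force: [-0.5, 0.6, -0.2]
gripper_width: 1.002
gripper_force: 0.0
```

```bash
cat >> h.py <<'E'
def st(tgt=None):
    from station import sense
    s=sense(); R=s['ee_rot']; p=s['tcp_pos']
    print('t',round(s['time_s'],2),'p',p.round(4),'yaw',np.degrees(np.arctan2(R[1,0],R[0,0])).round(2),'tilt',R[:,2].round(4),'F',s['wrist_force'].round(1),'M',s['moment'].round(2),'w',round(s['gripper_width']*87,1),'gf',round(s['gripper_force'],1),'j',s['joints'].round(1))
    if tgt is not None: print('tool cm',(R.T@(np.array(tgt)-p)*100).round(2))
E
python3 - <<'E'
from h import *
st((.567,-.2585,.004))
t=load('top1')
print(onz(t,[(285,175),(335,183)],0).round(3))
E
```

```text
t 2.87 p [ 0.5669 -0.259   0.2211] yaw -8.52 tilt [-1.9e-03  5.0e-04 -1.0e+00] F [-0.5  0.6 -0.2] M [-0.03  0.   -0.06] w 87.1 gf 0.0 j [ -9.7  22.    0.2  -0.  -68.3  91.2]
tool cm [ 0.04 -0.05 21.71]
[[ 0.75   0.071  0.   ]
 [ 0.734 -0.059  0.   ]]
```

>>> step_arm(targets="0 0 3.8 0;0 0 3.8 0;0 0 3.8 0;0 0 3.8 0;0 0 3.8 0;0 0 1.9 0;0 0 0.8 0;0 0 0 0")

```text
time_s: 3.53
tcp_pos: [0.5656, -0.256, 0.0041]
ee_rot: [[0.99, -0.144, -0.004], [-0.144, -0.99, 0.001], [-0.004, -0.0, -1.0]]
wrist_force: [1.0, -0.1, 0.4]
gripper_width: 0.998
gripper_force: 0.0
```

>>> step_arm(targets="0 0 0 0;0 0 0 0;0 0 0 0;0 0 0 0;0 0 0 0;0 0 0 0;0 0 0 0;0 0 0 0", claw=0)

```text
time_s: 4.2
tcp_pos: [0.5669, -0.2573, 0.0057]
ee_rot: [[0.989, -0.145, 0.0], [-0.145, -0.989, -0.0], [0.0, 0.0, -1.0]]
wrist_force: [1.1, -1.0, 0.0]
gripper_width: 0.48
gripper_force: 0.0
```

>>> step_arm(targets="0 0 0 0;0 0 0 0;0 0 0 0;0 0 0 0;0 0 0 0;0 0 0 0")

```text
time_s: 4.7
tcp_pos: [0.5668, -0.2573, 0.0055]
ee_rot: [[0.99, -0.144, -0.0], [-0.144, -0.99, -0.0], [-0.0, 0.0, -1.0]]
wrist_force: [-0.7, -0.8, -0.8]
gripper_width: 0.268
gripper_force: 30.0
```

```bash
python3 - <<'E'
from h import *
st()
E
```

```text
t 4.7 p [ 0.5668 -0.2573  0.0055] yaw -8.31 tilt [-1.e-04 -1.e-04 -1.e+00] F [-0.7 -0.8 -0.8] M [-0.26 -0.    0.02] w 23.3 gf 30.0 j [ -9.5  34.5 -13.6   0.  -41.9  91.2]
```

>>> step_arm(targets="0 0 -1 0;0 0 -3 0;0 0 -3.7 0;0 0 -3.7 0;0 0 -3.7 0;0 0 -3.7 0;0 0 -3.7 0;0 0 -3.5 0")

```text
time_s: 5.37
tcp_pos: [0.5662, -0.2569, 0.2683]
ee_rot: [[0.989, -0.145, 0.001], [-0.145, -0.989, 0.0], [0.001, -0.0, -1.0]]
wrist_force: [0.9, -0.0, -2.8]
gripper_width: 0.264
gripper_force: 30.0
```

>>> step_arm(targets="0.62 -3.89 0 0;0.62 -3.89 0 0;0.62 -3.89 0 0;0.62 -3.89 0 0;0.62 -3.89 0 0;0.62 -3.89 0 0;0.62 -3.89 0 0;0.62 -3.89 0 0;0.62 -3.89 0 0;0.62 -3.89 0 0;0.62 -3.89 0 0;0.62 -3.89 0 0")

```text
time_s: 6.37
tcp_pos: [0.7075, 0.1959, 0.2658]
ee_rot: [[0.99, -0.144, -0.001], [-0.144, -0.99, 0.0], [-0.001, 0.0, -1.0]]
wrist_force: [-0.3, 0.0, -2.2]
gripper_width: 0.265
gripper_force: 30.0
```

>>> step_arm(targets="0.62 -3.89 0 0;0 0 0 7.05;0 0 0 7.05;0 0 0 7.05;0 0 0 7.05;0 0 0 7.05;0 0 0 7.05;0 0 0 7.05;0 0 0 7.05;0 0 0 7.05;0 0 0 7.05;0 0 0 7.05")

```text
time_s: 7.37
tcp_pos: [0.7191, 0.2315, 0.2654]
ee_rot: [[0.066, -0.998, -0.001], [-0.998, -0.066, 0.0], [-0.0, 0.001, -1.0]]
wrist_force: [-0.7, 0.7, -1.5]
gripper_width: 0.27
gripper_force: 30.0
```

>>> step_arm(targets="0 0 0 7.05;0 0 0 7.05;0 0 0 7.05;0 0 0 7.05;0 0 0 7.05;0 0 0 7.05;0 0 0 7.05;0 0 0 7.05;0 0 0 7.05;0 0 0 7.05;0 0 0 7.05;0 0 0 7.05")

```text
time_s: 8.37
tcp_pos: [0.7191, 0.2315, 0.2654]
ee_rot: [[-0.987, -0.16, -0.001], [-0.16, 0.987, -0.0], [0.001, 0.0, -1.0]]
wrist_force: [-0.3, 0.3, -1.7]
gripper_width: 0.265
gripper_force: 30.0
```

>>> step_arm(targets="0 0 0 7.05;0 0 0 7.05;0 0 0 7.05;0 0 0 0;0 0 0 0")

```text
time_s: 8.78
tcp_pos: [0.7193, 0.2315, 0.2654]
ee_rot: [[-0.98, 0.198, -0.001], [0.198, 0.98, -0.0], [0.001, -0.0, -1.0]]
wrist_force: [-0.9, -0.7, -2.0]
gripper_width: 0.267
gripper_force: 30.0
```

```bash
python3 - <<'E'
from h import *
st((.720,.232,.165))
from station import cams
for n in('side','top'):
    c=cams.capture(n); pickle.dump(c,open(n+'2.pkl','wb'))
s,t=load('side2'),load('top2')
out=np.zeros((480,800,3),'uint8')
out[:,:400]=cv2.resize(s['frame'][20:260,220:420],(400,480)); out[:,400:]=cv2.resize(t['frame'][100:340,120:320],(400,480))
cv2.imwrite('pics/p2.png',np.clip(out*1.6,0,255).astype('uint8'))
E
```

```text
t 8.78 p [0.7193 0.2315 0.2654] yaw 168.58 tilt [-9.e-04 -1.e-04 -1.e+00] F [-0.9 -0.7 -2. ] M [ 0.02 -0.16  0.01] w 23.2 gf 30.0 j [  30.    34.6   27.2   -0.   -82.7 -131.5]
tool cm [-0.07  0.07 10.04]
```

View pics/p2.png

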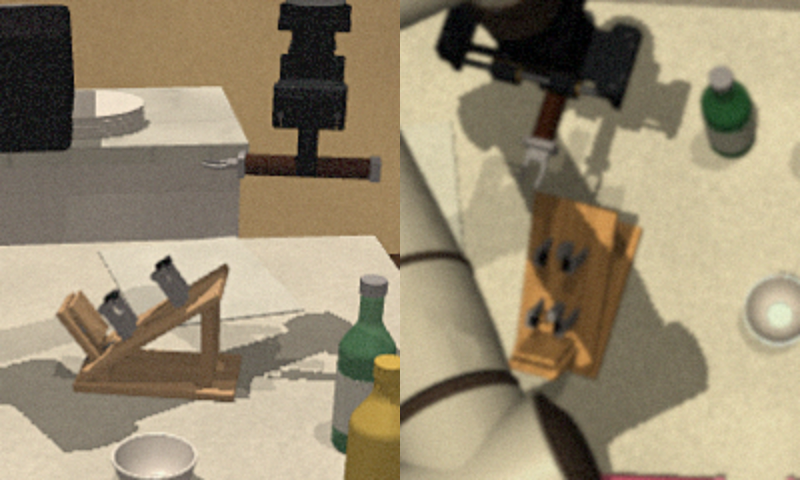

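The fork is held level in the jaws, with its tines over the rest's high edge (side crop (205,162)). I'll lower it so the edge pivots the tines up within the grip.

>>> step_arm(targets="0 0 3.8 0;0 0 3.8 0;0 0 3 0;0 0 0.9 0;0 0 0 0")

```text
time_s: 9.3
tcp_pos: [0.718, 0.2307, 0.1467]
ee_rot: [[-0.98, 0.2, -0.007], [0.2, 0.98, -0.003], [0.006, -0.005, -1.0]]
wrist_force: [-0.5, 0.7, -2.1]
gripper_width: 0.268
gripper_force: 30.0
```

>>> step_arm(targets="0 0 0.5 0;0 0 0.5 0;0 0 0.5 0;0 0 0.5 0;0 0 0.5 0;0 0 0.5 0;0 0 0 0")

```text
time_s: 9.88
tcp_pos: [0.7195, 0.2315, 0.1198]
ee_rot: [[-0.98, 0.201, -0.001], [0.201, 0.98, -0.0], [0.001, -0.0, -1.0]]
wrist_force: [-0.0, 0.2, -0.5]
gripper_width: 0.265
gripper_force: 30.0
```

>>> step_arm(targets="0 0 0.5 0;0 0 0.5 0;0 0 0.5 0;0 0 0.5 0;0 0 0.5 0;0 0 0.5 0;0 0 0.5 0;0 0 0.5 0;0 0 0.5 0;0 0 0 0")

```text
time_s: 10.72
tcp_pos: [0.7197, 0.2313, 0.0738]
ee_rot: [[-0.979, 0.202, -0.001], [0.202, 0.979, -0.0], [0.001, -0.001, -1.0]]
wrist_force: [2.9, -0.2, -1.5]
gripper_width: 0.271
gripper_force: 30.0
```

```bash
python3 - <<'E'
from h import *
st()
from station import cams
c=cams.capture('side'); pickle.dump(c,open('side3.pkl','wb'))
f=c['frame'][100:220,270:430]; cv2.imwrite('pics/p3.png',np.clip(cv2.resize(f,(800,600),interpolation=cv2.INTER_CUBIC)*1.6,0,255).astype('uint8'))
E
```

```text
t 10.72 p [0.7197 0.2313 0.0738] yaw 168.37 tilt [-7.e-04 -4.e-04 -1.e+00] F [ 2.9 -0.2 -1.5] M [-0.04 -0.68 -0.04] w 23.6 gf 30.0 j [  30.    41.1   11.8   -0.   -60.8 -131.6]
```

View pics/p3.png

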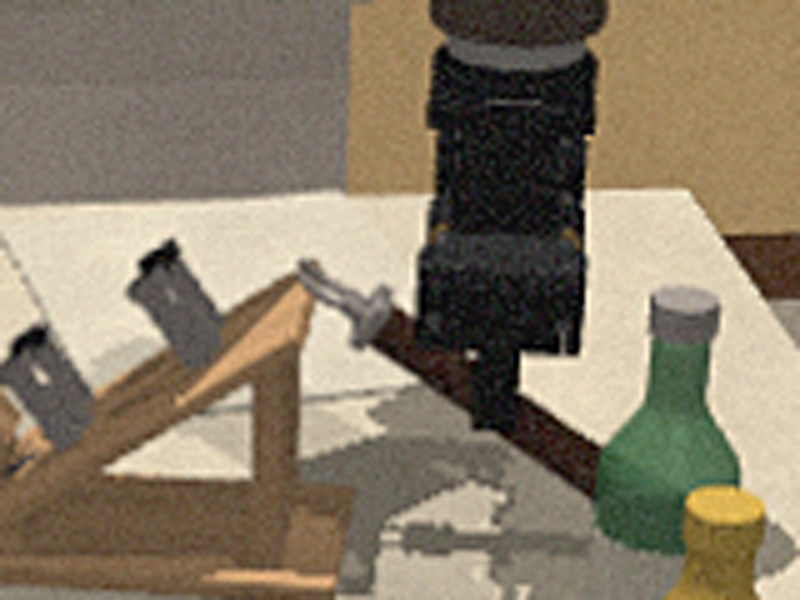

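The fork now slopes at about 35°, with its tine tips resting on the edge at (305,270). I'll compute the true pitch in the fork's vertical plane.

```bash
python3 - <<'E'
from h import *
s=load('side3'); P=np.array([.7197,.2313,.0738+.0065])
u=lambda x,y:(270+(x+.5)/5-.5,100+(y+.5)/5-.5)
g=s['frame'][100:220,270:430].astype(int); hsv=cv2.cvtColor(s['frame'],cv2.COLOR_BGR2HSV)[100:220,270:430]
# handle mask: dark brown right of fingers & left
def pl(p):
    d=ray(s,p)[0]; q=s['eye']+d*((P-s['eye'])@RY)/(d@RY); return np.array([(q-P)@RX,q[2]-P[2]])*1000
m=((g.sum(2)<135)&(g[...,2]-g[...,0]>14)).astype('uint8'); m[:60]=0; m[:, :74]=0; m[:,119:]=0; m[100:]=0
ys,xs=np.nonzero(m);print(len(xs),xs.min(),xs.max())
Q=np.array([pl((270+x,100+y)) for x,y in zip(xs,ys)])
v=cv2.fitLine(Q.astype(np.float32),cv2.DIST_HUBER,0,.01,.01).ravel();print('fit pitch',np.degrees(np.arctan2(-v[1],v[0])),v)
for a,b in(((412,318),(470,362)),((370,345),(590,498)),((520,390),(600,440)),((305,270),(560,435))):
    A,B=pl(u(*a)),pl(u(*b)); print(A.round(1),B.round(1),np.degrees(np.arctan2(-(B-A)[1],(B-A)[0])).round(1))
E
```

```text
138 76 118
fit pitch 34.02157 [ 0.828827  -0.5595049 -3.3351429  2.1796646]
[-41.5  40.6] [-12.5  19.1] 36.6
[-61.5  25.4] [ 50.8 -51.1] 34.3
[12.6  5.6] [ 53.4 -19. ] 31.1
[-93.9  62.8] [ 33.6 -17.4] 32.2
```

>>> step_arm(targets="0 0 0.2 0;0 0 0 0;0 0 -3 0;0 0 -3.8 0;0 0 -3.8 0;0 0 -3.8 0;0 0 -3.8 0;0 0 -1.8 0")

```text
time_s: 11.43
tcp_pos: [0.7208, 0.2317, 0.2804]
ee_rot: [[-0.98, 0.201, 0.008], [0.201, 0.98, 0.003], [-0.007, 0.004, -1.0]]
wrist_force: [1.1, -0.6, -0.6]
gripper_width: 0.269
gripper_force: 30.0
```

>>> step_arm(targets="0 0 0 -6.93;0 0 0 -6.93;0 0 0 -6.93;0 0 0 -6.93;0 0 0 -6.93;0 0 0 -6.93;0 0 0 -6.93;0 0 0 -6.93;0 0 0 -6.93;0 0 0 -6.93;0 0 0 -6.93;0 0 0 -6.93")

```text
time_s: 12.43
tcp_pos: [0.7191, 0.2316, 0.2729]
ee_rot: [[-0.311, -0.951, -0.002], [-0.951, 0.311, -0.0], [0.001, 0.002, -1.0]]
wrist_force: [-1.1, 0.3, -1.9]
gripper_width: 0.264
gripper_force: 30.0
```

>>> step_arm(targets="0 0 0 -6.93;0 0 0 -6.93;0 0 0 -6.93;0 0 0 -6.93;0 0 0 -6.93;0 0 0 -6.93;0 0 0 -6.93;0 0 0 -6.93;0 0 0 -6.93;0 0 0 -6.93;0 0 0 -6.93;0 0 0 -6.93")

```text
time_s: 13.43
tcp_pos: [0.7191, 0.2316, 0.2728]
ee_rot: [[0.907, -0.422, -0.002], [-0.422, -0.907, -0.0], [-0.002, 0.001, -1.0]]
wrist_force: [0.5, 0.0, -1.2]
gripper_width: 0.272
gripper_force: 30.0
```

>>> step_arm(targets="0 0 0 -6.93;0 0 0 -6.93;0 0 0 0;0 0 0 0")

```text
time_s: 13.77
tcp_pos: [0.7193, 0.2316, 0.273]
ee_rot: [[0.98, -0.201, -0.001], [-0.201, -0.98, -0.0], [-0.001, 0.0, -1.0]]
wrist_force: [-0.3, -0.1, -2.1]
gripper_width: 0.266
gripper_force: 30.0
```

```bash
python3 - <<'E'
from h import *
for x,z in((14,60),(14,34)):
    st(cr(12+x,1,z)-[0,0,.0065]); print(cr(12+x,1,z).round(4))
E
```

```text
t 13.77 p [0.7193 0.2316 0.273 ] yaw -11.6 tilt [-1.2e-03 -2.0e-04 -1.0e+00] F [-0.3 -0.1 -2.1] M [-0.   -0.    0.02] w 23.1 gf 30.0 j [ 30.   34.5  28.1  -0.  -83.7  48.4]
tool cm [-21.23   1.39  10.9 ]
[0.5084 0.2606 0.1708]
t 13.77 p [0.7193 0.2316 0.273 ] yaw -11.6 tilt [-1.2e-03 -2.0e-04 -1.0e+00] F [-0.3 -0.1 -2.1] M [-0.   -0.    0.02] w 23.1 gf 30.0 j [ 30.   34.5  28.1  -0.  -83.7  48.4]
tool cm [-19.74   1.39  13.03]
[0.523  0.2576 0.1495]
```

>>> step_arm(targets="-3.54 0.23 0 0;-3.54 0.23 0 0;-3.54 0.23 0 0;-3.54 0.23 0 0;-3.54 0.23 0 0;-3.53 0.24 0 0;0 0 3 0;0 0 3.6 0;0 0 3 0;0 0 1.3 0;0 0 0 0;0 0 0 0")

```text
time_s: 14.77
tcp_pos: [0.5089, 0.2599, 0.1646]
ee_rot: [[0.98, -0.199, -0.0], [-0.199, -0.98, -0.001], [-0.0, 0.001, -1.0]]
wrist_force: [0.5, -0.3, -0.9]
gripper_width: 0.267
gripper_force: 30.0
```

```bash
python3 - <<'E'
from h import *
st(cr(26,1,60)-[0,0,.0065])
from station import cams
s,t=cams.capture('side'),cams.capture('top'); pickle.dump(s,open('side4.pkl','wb'));pickle.dump(t,open('top4.pkl','wb'))
out=np.zeros((600,800,3),'uint8')
out[:,:500]=cv2.resize(s['frame'][90:210,240:340],(500,600),interpolation=cv2.INTER_CUBIC)
out[:,500:]=cv2.resize(t['frame'][180:300,165:225],(300,600),interpolation=cv2.INTER_CUBIC)
cv2.imwrite('pics/p4.png',np.clip(out*1.6,0,255).astype('uint8'))
E
```

```text
t 14.77 p [0.5089 0.2599 0.1646] yaw -11.5 tilt [-2.e-04 -9.e-04 -1.e+00] F [ 0.5 -0.3 -0.9] M [ 0.04 -0.07 -0.03] w 23.3 gf 30.0 j [ 43.3  19.6 -12.1   0.  -58.3  35.2]
tool cm [-0.07 -0.06  0.03]
```

View pics/p4.png

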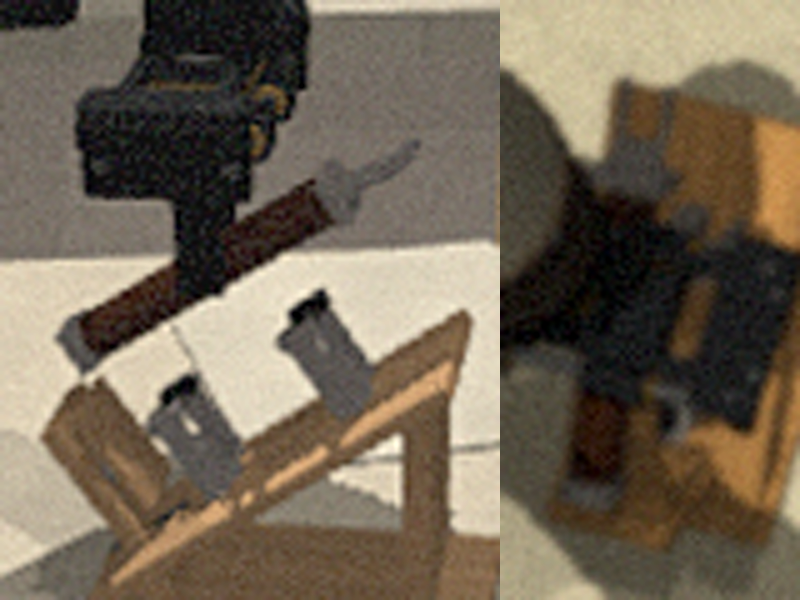

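The fork is parallel to the board above the clips. Its butt at (75,345) is about 9 mm up-slope of the pad, whose top is at about (87,398). Next I'll go down square to the board, then slide to the pad.

>>> step_arm(targets="0.5 0.7 0 0;0.5 0 0.9 0;0.5 -0.7 0.9 0;0.5 0 0.6 0;0 0 0.4 0;0 0 0 0;0 0 0 0")

```text
time_s: 15.45
tcp_pos: [0.5284, 0.2546, 0.1364]
ee_rot: [[0.98, -0.199, -0.001], [-0.199, -0.98, -0.003], [-0.001, 0.003, -1.0]]
wrist_force: [-0.0, -4.4, 3.2]
gripper_width: 0.267
gripper_force: 30.0
```

```bash
cat >> h.py <<'E'
def stc(off=(12,1,0)):
    from station import sense
    s=sense(); M=np.c_[CX,RY,CZ]; p=s['tcp_pos']+[0,0,.0065]
    print('t',round(s['time_s'],2),'cradle',((M.T@(p-CO))*1000-off).round(1),'Fc',(M.T@s['wrist_force']).round(1),'M',(M.T@s['moment']).round(2),'w',round(s['gripper_width']*87,1),'gf',round(s['gripper_force'],1))
E
python3 -c "
from h import *
stc()"
```

```text
t 15.45 cradle [15.1 -1.9 25.2] Fc [ 2.5 -4.3  2.1] M [-1.21 -0.18  0.71] w 23.2 gf 30.0
```

```bash
python3 - <<'E'
from h import *
t4,t1,s4=load('top4'),load('top1'),load('side4')
M=np.c_[CX,RY,CZ]
def onp(c,p,z):
    d=ray(c,p)@M; o=M.T@(c['eye']-CO)*1000; return o+d*((z-o[2])/d[:,2])[:,None]
f=t4['frame'].astype(int)
# handle below gripper: crop px (575..625,395..475) => x 180..190,y 259..275
for v in range(258,282,2):
    row=f[v,172:200]; 
    print(v,[int(x) for x in row.sum(1)])
# board edges at rows in top1 by red-blue
g=t1['frame'].astype(int)
for v in(206,212,240,246):
    row=g[v,170:240]; print(v,[int(a-b) for a,b in zip(row[:,2],row[:,0])])
E
```

```text
258 [130, 137, 132, 138, 138, 140, 132, 106, 71, 52, 23, 9, 43, 50, 36, 46, 47, 53, 48, 47, 44, 68, 92, 114, 131, 147, 129, 122]
260 [122, 134, 138, 144, 136, 129, 123, 106, 75, 32, 42, 34, 35, 53, 46, 13, 28, 33, 45, 54, 44, 51, 73, 66, 64, 53, 75, 102]
262 [144, 135, 132, 126, 132, 142, 122, 86, 69, 45, 42, 58, 32, 68, 52, 65, 29, 21, 54, 63, 79, 92, 86, 75, 62, 41, 22, 46]
264 [141, 133, 122, 138, 141, 138, 110, 88, 63, 51, 56, 53, 59, 55, 57, 49, 29, 39, 43, 86, 98, 100, 95, 93, 71, 41, 5, 46]
266 [135, 141, 124, 139, 148, 126, 97, 68, 45, 54, 49, 39, 54, 33, 52, 39, 26, 34, 59, 103, 101, 121, 109, 84, 87, 68, 73, 123]
268 [142, 149, 142, 128, 124, 120, 109, 52, 53, 35, 44, 53, 58, 60, 56, 48, 39, 58, 65, 69, 95, 95, 92, 106, 75, 108, 114, 134]
270 [119, 136, 127, 134, 139, 115, 93, 52, 21, 22, 42, 68, 58, 36, 43, 26, 24, 57, 72, 83, 86, 90, 92, 83, 91, 126, 130, 143]
272 [128, 145, 136, 125, 129, 113, 78, 43, 23, 17, 10, 42, 46, 42, 65, 28, 29, 59, 74, 94, 102, 103, 97, 111, 103, 99, 129, 144]
274 [134, 147, 136, 125, 104, 105, 82, 47, 36, 23, 9, 17, 15, 29, 33, 32, 44, 59, 94, 
[... 873 characters left out ...]
6, 64, 65, 67, 67, 63, 63, 62, 63, 64, 65, 66, 68, 70, 69, 68, 67, 68, 67, 61, 47, 37, 36, 39, 34, 33, 33, 30, 24, 24, 29, 30, 30]
240 [28, 28, 28, 27, 30, 28, 29, 29, 29, 30, 32, 38, 48, 58, 60, 62, 59, 59, 57, 55, 54, 54, 57, 61, 66, 69, 70, 70, 70, 69, 64, 59, 56, 55, 55, 57, 58, 58, 59, 62, 62, 61, 63, 62, 67, 69, 67, 66, 66, 66, 68, 67, 62, 44, 33, 32, 34, 34, 42, 57, 65, 63, 48, 30, 26, 28, 27, 29, 27, 28]
246 [29, 28, 29, 29, 30, 28, 28, 29, 30, 29, 33, 46, 58, 62, 62, 62, 63, 64, 66, 66, 64, 66, 67, 68, 68, 68, 66, 66, 63, 63, 64, 60, 59, 56, 57, 58, 63, 63, 65, 63, 61, 63, 64, 67, 67, 68, 66, 69, 68, 69, 68, 60, 46, 33, 32, 34, 36, 47, 57, 63, 50, 33, 27, 28, 29, 28, 27, 29, 29, 28]
```

```bash
python3 - <<'E'
from h import *
t=load('top1'); M=np.c_[CX,RY,CZ]
def onp(c,p,z):
    d=ray(c,p)@M; o=M.T@(c['eye']-CO)*1000; return (o+d*((z-o[2])/d[:,2])[:,None]).round(1)
print('board',onp(t,[(185.9,206),(227.3,206),(185.3,212),(227.2,212),(181.7,240),(222.9,240),(180.9,246),(222,246)],-40).tolist())
print('fork',onp(t,[(178.1,266),(190.3,266),(183.8,266),(177.9,270),(190,270)],60).tolist())
# camera tip in world of pink etc: rollers per-row dark profile
g=t['frame'].astype(int).sum(2)
for v in(227,230,258,261): print(v,g[v,182:216].tolist())
E
```

```text
board [[82.2, 49.7, -40.0], [107.5, -47.9, -40.0], [67.0, 49.5, -40.0], [92.8, -49.7, -40.0], [-6.5, 50.2, -40.0], [20.3, -49.5, -40.0], [-22.6, 50.4, -40.0], [4.4, -49.4, -40.0]]
fork [[-22.9, 17.8, 60.0], [-15.2, -10.1, 60.0], [-19.3, 4.8, 60.0], [-33.0, 17.2, 60.0], [-25.2, -10.5, 60.0]]
227 [307, 273, 236, 225, 218, 201, 151, 102, 57, 30, 19, 50, 100, 133, 148, 155, 185, 204, 197, 179, 145, 107, 95, 115, 146, 156, 145, 133, 114, 94, 84, 124, 175, 213]
230 [293, 263, 236, 229, 216, 188, 141, 81, 34, 17, 31, 73, 114, 127, 130, 137, 149, 162, 159, 100, 44, 48, 97, 146, 156, 128, 90, 75, 72, 81, 112, 164, 209, 233]
258 [210, 195, 156, 104, 69, 46, 41, 74, 129, 141, 139, 160, 193, 208, 196, 173, 128, 92, 89, 111, 127, 129, 130, 122, 98, 84, 92, 145, 187, 224, 221, 222, 234, 238]
261 [210, 179, 133, 69, 34, 24, 48, 94, 144, 156, 147, 153, 167, 176, 142, 79, 63, 87, 126, 152, 148, 112, 84, 75, 80, 106, 158, 201, 218, 228, 226, 229, 237, 237]
```

>>> step_arm(targets="-0.57 0 -0.82 0;0 0.35 0 0;0 0 0 0;0 0 0 0")

```text
time_s: 15.78
tcp_pos: [0.5221, 0.2541, 0.1449]
ee_rot: [[0.98, -0.198, 0.001], [-0.198, -0.98, 0.001], [0.0, -0.001, -1.0]]
wrist_force: [0.5, -0.6, -1.3]
gripper_width: 0.269
gripper_force: 30.0
```

```bash
python3 -c "
from h import *
stc()"
```

```text
t 15.78 cradle [14.9 -3.6 35.7] Fc [-0.2 -0.5 -1.4] M [0.01 0.05 0.02] w 23.4 gf 30.0
```

>>> step_arm(targets="0.29 0 0.41 0;0.29 0 0.41 0;0 0 0 0;0 0 0 0")

```text
time_s: 16.12
tcp_pos: [0.5283, 0.2539, 0.1364]
ee_rot: [[0.98, -0.198, 0.001], [-0.198, -0.98, 0.002], [0.001, -0.002, -1.0]]
wrist_force: [-2.0, 4.4, -1.2]
gripper_width: 0.268
gripper_force: 30.0
```

```bash
python3 -c "
from h import *
stc()"
```

```text
t 16.12 cradle [15.2 -2.6 25.2] Fc [-3.   3.9  0.6] M [ 0.99  0.58 -0.58] w 23.3 gf 30.0
```

```bash
python3 - <<'E'
from h import *
s=load('side4'); M=np.c_[CX,RY,CZ]
u=lambda x,y:(240+(x+.5)/5-.5,90+(y+.5)/5-.5)
def ony(p,y):
    d=M.T@ray(s,u(*p))[0]; o=M.T@(s['eye']-CO)*1000; return (o+d*((y-o[1])/d[1])).round(1)
for nm,p,y in(('lowedge',(95,360),1),('lowedge',(335,220),1),('upedge',(82,315),1),('upedge',(315,183),1),('butt top',(57,330),1),('butt bot',(84,370),1),
 ('board near lo',(110,580),-50),('board near hi',(458,368),-50),('board far hi',(468,315),50),
 ('far roller lo top',(170,377),13.5),('far roller lo top2',(197,380),13.5),('far roller hi',(300,300),13.5),('far rhi2',(325,292),13.5),('near arm lo L',(150,410),-24),('near arm lo R',(185,440),-24),('near arm hi L',(278,335),-24),('pad far top',(100,377),25)):
    print(nm,ony(p,y))
E
```

```text
lowedge [-49.5   1.   50.2]
lowedge [92.   1.  44.3]
upedge [-40.3   1.   72.2]
upedge [94.5  1.  64.1]
butt top [-55.8   1.   72.8]
butt bot [-57.5   1.   49.1]
board near lo [-92.6 -50.  -34.5]
board near hi [115.1 -50.  -33.3]
board far hi [103.9  50.  -42. ]
far roller lo top [-28.5  13.5  20.2]
far roller lo top2 [-18.   13.5  11.7]
far roller hi [50.2 13.5 18. ]
far rhi2 [62.9 13.5 14.8]
near arm lo L [-31.5 -24.   20.5]
near arm lo R [-26.5 -24.   -1.3]
near arm hi L [ 44.2 -24.   18.2]
pad far top [-63.7  25.   36.7]
```

The contact and the side view agree that the clips sit about 7 mm higher and 2 mm further to −y than I assumed. I'll lift slightly, centre and slide down the slope to the pad.

>>> step_arm(targets="-0.23 -0.16 -0.33 0;-0.16 0 0.12 0;-0.16 0 0.11 0;0 0 0 0;0 0 0 0")

```text
time_s: 16.53
tcp_pos: [0.5224, 0.2547, 0.1372]
ee_rot: [[0.98, -0.198, -0.001], [-0.198, -0.98, -0.001], [-0.001, 0.001, -1.0]]
wrist_force: [0.4, -0.4, -1.3]
gripper_width: 0.264
gripper_force: 30.0
```

```bash
python3 -c "
from h import *
stc((16,-1,7))"
```

```text
t 16.53 cradle [ 6.7 -1.  22.3] Fc [-0.4 -0.3 -1.3] M [ 0.03 -0.02 -0.02] w 23.0 gf 30.0
```

>>> step_arm(targets="-0.16 0 0.11 0;0 0 0 0;0 0 0 0")

```text
time_s: 16.78
tcp_pos: [0.5211, 0.2553, 0.1363]
ee_rot: [[0.98, -0.198, -0.0], [-0.198, -0.98, -0.0], [-0.0, 0.0, -1.0]]
wrist_force: [-0.2, -0.1, -2.7]
gripper_width: 0.268
gripper_force: 30.0
```

```bash
python3 -c "
from h import *
stc((16,-1,7))"
```

```text
t 16.78 cradle [ 5.1 -0.6 22.4] Fc [-1.7 -0.1 -2.1] M [0.03 0.02 0.04] w 23.3 gf 30.0
```

>>> step_arm(targets="-0.16 0 0.11 0;0 0 0 0;0 0 0 0")

```text
time_s: 17.03
tcp_pos: [0.5202, 0.2559, 0.1358]
ee_rot: [[0.98, -0.198, 0.001], [-0.198, -0.98, 0.0], [0.001, -0.0, -1.0]]
wrist_force: [2.5, -2.1, -1.8]
gripper_width: 0.266
gripper_force: 30.0
```

```bash
python3 -c "
from h import *
stc((16,-1,7))"
```

```text
t 17.03 cradle [ 4.  -0.3 22.5] Fc [ 1.3 -1.5 -3.1] M [-0.21 -0.48  0.15] w 23.1 gf 30.0
```

>>> step_arm(targets="-0.16 0 0.11 0;0 0 0 0;0 0 0 0")

```text
time_s: 17.28
tcp_pos: [0.5185, 0.2562, 0.1346]
ee_rot: [[0.98, -0.198, 0.001], [-0.198, -0.98, 0.0], [0.001, -0.0, -1.0]]
wrist_force: [1.7, -2.3, -0.4]
gripper_width: 0.268
gripper_force: 30.0
```

```bash
python3 -c "
from h import *
stc((16,-1,7))"
```

```text
t 17.28 cradle [ 1.8 -0.3 22.5] Fc [ 1.5 -1.9 -1.5] M [-0.18 -0.71  0.16] w 23.3 gf 30.0
```

>>> step_arm(targets="0.11 0 0.16 0;0.11 0 0.16 0;0.11 0 0.16 0;0 0 0 0;0 0 0 0")

```text
time_s: 17.7
tcp_pos: [0.5211, 0.2557, 0.1301]
ee_rot: [[0.98, -0.198, -0.0], [-0.198, -0.98, 0.0], [-0.0, -0.0, -1.0]]
wrist_force: [-1.9, -0.1, 4.0]
gripper_width: 0.268
gripper_force: 30.0
```

```bash
python3 -c "
from h import *
stc((16,-1,7))"
```

```text
t 17.7 cradle [ 1.4 -0.3 17.3] Fc [ 0.8 -0.4  4.4] M [-0.19  0.43  0.08] w 23.3 gf 30.0
```

>>> step_arm(targets="0.11 0 0.16 0;0.12 0 0.17 0;0 0 0 0")

```text
time_s: 17.95
tcp_pos: [0.523, 0.2557, 0.1279]
ee_rot: [[0.98, -0.198, -0.0], [-0.198, -0.98, 0.001], [-0.001, -0.001, -1.0]]
wrist_force: [-5.1, 1.1, 10.5]
gripper_width: 0.266
gripper_force: 30.0
```

```bash
python3 -c "
from h import *
stc((16,-1,7))"
```

```text
t 17.95 cradle [ 1.7  0.1 14.4] Fc [ 1.7  0.1 11.6] M [-0.09  1.58  0.02] w 23.1 gf 30.0
```

>>> step_arm(targets="0.11 0 0.16 0;0.12 0 0.17 0;0 0 0 0")

```text
time_s: 18.2
tcp_pos: [0.5258, 0.2552, 0.1245]
ee_rot: [[0.98, -0.198, 0.001], [-0.198, -0.98, 0.001], [0.0, -0.001, -1.0]]
wrist_force: [-1.9, -0.9, 9.0]
gripper_width: 0.265
gripper_force: 30.0
```

```bash
python3 -c "
from h import *
stc((16,-1,7))"
```

```text
t 18.2 cradle [ 2.   0.1 10. ] Fc [ 3.8 -1.3  8.3] M [-0.16  0.96  0.06] w 23.0 gf 30.0
```

>>> step_arm(targets="0.11 0 0.16 0;0.12 0 0.17 0;0 0 0 0")

```text
time_s: 18.45
tcp_pos: [0.5288, 0.2546, 0.1202]
ee_rot: [[0.98, -0.198, 0.002], [-0.198, -0.98, 0.001], [0.001, -0.001, -1.0]]
wrist_force: [1.0, -0.2, 4.9]
gripper_width: 0.268
gripper_force: 30.0
```

```bash
python3 -c "
from h import *
stc((16,-1,7))"
```

```text
t 18.45 cradle [2.1 0.1 4.7] Fc [ 3.7 -0.   3.5] M [-0.04 -0.1  -0.01] w 23.3 gf 30.0
```

>>> step_arm(targets="0.11 0 0.16 0;0.12 0 0.17 0;0 0 0 0")

```text
time_s: 18.7
tcp_pos: [0.5301, 0.2542, 0.1183]
ee_rot: [[0.98, -0.197, 0.0], [-0.197, -0.98, 0.001], [0.0, -0.001, -1.0]]
wrist_force: [-5.7, 0.3, 13.1]
gripper_width: 0.266
gripper_force: 30.0
```

```bash
python3 -c "
from h import *
stc((16,-1,7))"
```

```text
t 18.7 cradle [2.1 0.1 2.4] Fc [ 2.9 -0.9 14. ] M [-0.21  1.41  0.12] w 23.1 gf 30.0
```

>>> step_arm(targets="0.11 0 0.16 0;0.12 0 0.17 0;0 0 0 0;0 0 0 0")

```text
time_s: 19.03
tcp_pos: [0.5325, 0.2538, 0.1139]
ee_rot: [[0.98, -0.198, 0.001], [-0.198, -0.98, 0.001], [0.0, -0.001, -1.0]]
wrist_force: [-2.1, -0.8, 8.0]
gripper_width: 0.269
gripper_force: 30.0
```

```bash
python3 - <<'E'
from h import *
stc((16,-1,7))
from station import cams
s=cams.capture('side'); pickle.dump(s,open('side5.pkl','wb')); M=np.c_[CX,RY,CZ]
f=s['frame'].astype(int); m=((f.sum(2)<150)&(f[...,2]-f[...,0]>12)&(f[...,2]-f[...,1]>8)).astype('uint8'); m[:120]=0;m[185:]=0;m[:,:245]=0;m[:,325:]=0
k,l,st_,c=cv2.connectedComponentsWithStats(m)
o=M.T@(s['eye']-CO)*1000
for i in range(1,k):
    if st_[i,4]>25: print(st_[i])
def edge(px): return 
for x in range(252,322,4):
    print(x,[f"{int(b.sum())}/{int(b[2]-b[0])}" for b in f[128:190:3,x]])
E
```

```text
t 19.03 cradle [ 1.6  0.1 -2.5] Fc [ 3.1 -1.2  7.6] M [-0.01  0.62 -0.05] w 23.4 gf 30.0
[303 146  13   9  33]
[274 162  12  14  65]
252 ['205/12', '203/14', '219/14', '219/12', '207/8', '389/25', '377/28', '394/26', '382/23', '391/25', '391/25', '383/24', '400/25', '402/28', '230/28', '172/32', '205/35', '171/33', '174/27', '354/20', '344/22']
256 ['220/11', '211/11', '224/13', '226/12', '214/10', '391/26', '382/26', '373/26', '385/24', '387/25', '378/28', '393/28', '402/26', '135/34', '191/32', '181/34', '182/28', '165/25', '201/35', '153/30', '242/22']
260 ['212/13', '217/10', '213/10', '218/14', '211/12', '374/26', '387/26', '382/26', '384/28', '396/24', '387/28', '385/26', '393/26', '174/25', '175/30', '183/34', '189/32', '172/33', '170/26', '164/27', '163/36']
264 ['219/13', '229/12', '225/13', '230/11', '224/11', '391/24', '386/25', '389/26', '370/26', '392/26', '388/26', '387/29', '385/29', '380/27', '380/23', '130/22', '176/2', '156/2', '165/1', '191/36', '164/27']
268 ['231/13', '195/12', '76/1', '46/-6', '41/-9', '139/10', '237/12', '300/21', '363/26', '387/25', '391/24', 
[... 1987 characters left out ...]
7/2', '168/4', '162/3', '177/33', '225/42', '159/27', '290/18', '240/17']
312 ['231/8', '212/10', '223/9', '200/8', '368/19', '390/23', '127/4', '59/16', '96/9', '12/12', '419/24', '126/3', '146/5', '146/6', '174/9', '173/30', '259/48', '162/30', '258/14', '400/26', '228/14']
316 ['203/11', '207/10', '208/13', '206/11', '367/24', '143/6', '156/8', '171/4', '149/4', '352/18', '404/21', '284/22', '170/30', '163/22', '172/30', '325/58', '183/26', '428/25', '313/20', '380/23', '308/20']
320 ['213/15', '214/10', '205/11', '199/10', '427/23', '296/17', '146/5', '146/1', '319/17', '405/21', '361/21', '160/28', '186/26', '158/30', '328/61', '173/28', '173/21', '288/22', '240/16', '278/22', '287/23']
```

>>> step_arm(targets="0.12 0 0.16 0;0 0 0 0;0 0 0 0")

```text
time_s: 19.33
tcp_pos: [0.5326, 0.2537, 0.1137]
ee_rot: [[0.98, -0.197, -0.001], [-0.197, -0.98, 0.001], [-0.001, -0.001, -1.0]]
wrist_force: [-9.3, 1.1, 15.7]
gripper_width: 0.266
gripper_force: 30.0
```

```bash
python3 -c "
from h import *
stc((16,-1,7))"
```

```text
t 19.33 cradle [ 1.6  0.1 -2.8] Fc [ 1.4 -0.8 18.2] M [-0.11  2.54  0.02] w 23.1 gf 30.0
```

>>> step_arm(targets="0.12 0 0.16 0;0 0 0 0;0 0 0 0")

```text
time_s: 19.58
tcp_pos: [0.533, 0.2536, 0.1135]
ee_rot: [[0.98, -0.197, -0.002], [-0.197, -0.98, 0.001], [-0.002, -0.0, -1.0]]
wrist_force: [-13.7, 0.9, 22.0]
gripper_width: 0.264
gripper_force: 30.0
```

```bash
python3 - <<'E'
from h import *
stc((16,-1,7))
from station import cams
s,t=cams.capture('side'),cams.capture('top'); pickle.dump(s,open('side6.pkl','wb'));pickle.dump(t,open('top6.pkl','wb'))
out=np.zeros((600,800,3),'uint8')
out[:,:500]=cv2.resize(s['frame'][120:216,245:325],(500,600),interpolation=cv2.INTER_CUBIC)
out[:,500:]=cv2.resize(t['frame'][190:290,170:220],(300,600),interpolation=cv2.INTER_CUBIC)
cv2.imwrite('pics/p6.png',np.clip(out*1.8,0,255).astype('uint8'))
E
```

```text
t 19.58 cradle [ 1.8  0.1 -3.3] Fc [ 1.5 -1.9 25.9] M [-0.24  3.96  0.08] w 23.0 gf 30.0
```

The force rose sharply at the seats, to about 26 N. I'll ease the push and then open the jaws.

>>> step_arm(targets="-0.17 0 -0.25 0;0 0 0 0")

```text
time_s: 19.85
tcp_pos: [0.5329, 0.2537, 0.1136]
ee_rot: [[0.98, -0.198, 0.001], [-0.198, -0.98, 0.001], [0.0, -0.001, -1.0]]
wrist_force: [-4.5, 1.5, 10.5]
gripper_width: 0.265
gripper_force: 30.0
```

>>> step_arm(targets="0 0 0 0;0 0 0 0;0 0 0 0;0 0 0 0;0 0 0 0;0 0 0 0;0 0 0 0", claw=5.5)

```text
time_s: 20.43
tcp_pos: [0.5332, 0.253, 0.1119]
ee_rot: [[0.98, -0.198, -0.0], [-0.198, -0.98, -0.0], [-0.0, 0.0, -1.0]]
wrist_force: [0.2, -1.1, 0.1]
gripper_width: 0.621
gripper_force: 0.0
```

```bash
python3 -c "
from h import *
stc((16,-1,7));st()"
```

```text
t 20.43 cradle [ 1.2 -0.5 -4.8] Fc [ 0.4 -1.  -0.2] M [-0.03 -0.04  0.01] w 54.0 gf 0.0
t 20.43 p [0.5332 0.253  0.1119] yaw -11.44 tilt [-5.e-04 -3.e-04 -1.e+00] F [ 0.2 -1.1  0.1] M [-0.04 -0.04 -0.01] w 54.0 gf 0.0 j [ 41.1  24.4 -13.   -0.  -52.6  37.5]
```

>>> step_arm(targets="0 0 -1 0;0 0 -2 0;0 0 -3.5 0;0 0 -3.8 0;0 0 -3.8 0;0 0 -1.9 0;0 -3 0 0;0 -3.8 0 0;0 -3.8 0 0;0 -3.8 0 0;0 -3 0 0;0 0 0 0")

```text
time_s: 21.43
tcp_pos: [0.5678, 0.4285, 0.2704]
ee_rot: [[0.981, -0.194, -0.0], [-0.194, -0.981, 0.0], [-0.0, 0.0, -1.0]]
wrist_force: [-1.2, -0.7, -0.7]
gripper_width: 0.634
gripper_force: 0.0
```

```bash
python3 - <<'E'
from h import *
st()
from station import cams
for n in('side','top'):
    c=cams.capture(n); c['frame']=np.mean([c['frame'].astype(float)]+[cams.capture(n)['frame'].astype(float) for _ in range(3)],0).round().astype('uint8'); pickle.dump(c,open(n+'7.pkl','wb'))
s,t=load('side7'),load('top7')
out=np.zeros((600,800,3),'uint8')
out[:,:500]=cv2.resize(s['frame'][120:216,245:325],(500,600),interpolation=cv2.INTER_CUBIC)
out[:,500:]=cv2.resize(t['frame'][190:290,170:220],(300,600),interpolation=cv2.INTER_CUBIC)
cv2.imwrite('pics/p7.png',np.clip(out*1.8,0,255).astype('uint8'))
E
```

```text
t 21.43 p [0.5678 0.4285 0.2704] yaw -11.21 tilt [-5.e-04  1.e-04 -1.e+00] F [-1.2 -0.7 -0.7] M [-0.06  0.04 -0.  ] w 55.1 gf 0.0 j [ 50.   29.5  19.2  -0.  -79.7  28.8]
```

View pics/p7.png

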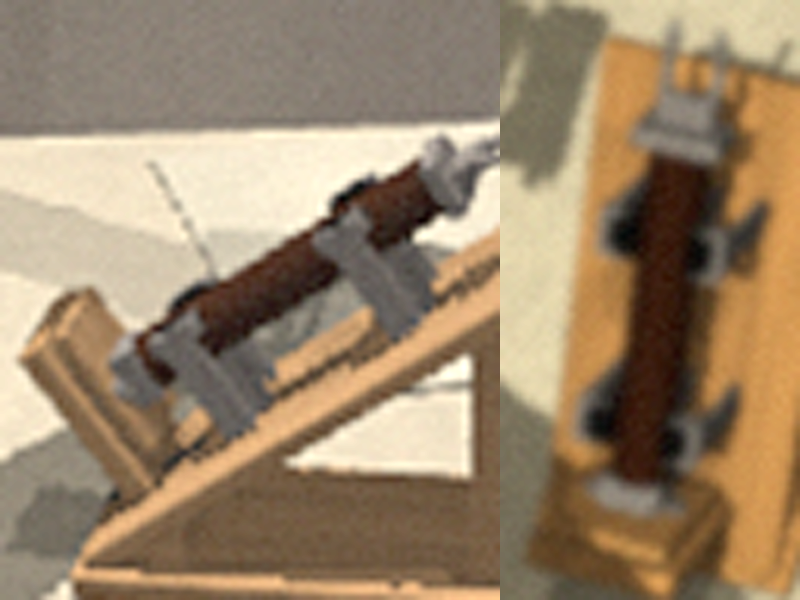

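The fork lies in both clips with its tines up the slope, and the butt at side (140,370) is against the pad. I'll check numerically that it's level with the board at both ends.

```bash
python3 - <<'E'
from h import *
s,t=load('side7'),load('top7'); M=np.c_[CX,RY,CZ]; o=M.T@(s['eye']-CO)*1000
f=s['frame'].astype(np.float32)
def at(p,y):
    d=M.T@ray(s,p)[0]; return o+d*((y-o[1])/d[1])
# sample perpendicular (cradle z) profiles at y=0 for several x; brown test
for x in list(range(-40,90,10)):
    zs=np.arange(-30,45,.5)
    P=proj(s,[CO+M@np.array([x+16,-1,z])/1000 for z in zs]).astype(np.float32)
    v=cv2.remap(f,P[:,0].reshape(-1,1),P[:,1].reshape(-1,1),cv2.INTER_LINEAR)[:,0]
    b=v.sum(1)<210
    # longest dark run
    idx=np.flatnonzero(np.diff(np.r_[0,b.astype(int),0])); runs=[(zs[a],zs[c-1]) for a,c in zip(idx[::2],idx[1::2]) if c-a>8]
    print(x,runs)
bd=[at((245+a/6.25-.42,120+b/6.25-.42),-50).round(1) for a,b in((80,560),(500,297))];print(bd)
E
```

```text
-40 [(np.float64(-30.0), np.float64(20.5))]
-30 [(np.float64(-27.0), np.float64(19.5))]
-20 [(np.float64(-22.0), np.float64(-13.5)), (np.float64(-10.5), np.float64(15.5))]
-10 [(np.float64(-21.5), np.float64(-17.5)), (np.float64(-12.5), np.float64(15.5))]
0 [(np.float64(-16.0), np.float64(16.0))]
10 [(np.float64(-10.5), np.float64(15.5))]
20 [(np.float64(-30.0), np.float64(15.0))]
30 [(np.float64(-30.0), np.float64(17.5))]
40 [(np.float64(-30.0), np.float64(20.5))]
50 [(np.float64(-23.5), np.float64(-13.5)), (np.float64(-9.0), np.float64(19.5))]
60 [(np.float64(-7.5), np.float64(15.0))]
70 [(np.float64(-11.0), np.float64(11.5)), (np.float64(35.5), np.float64(44.5))]
80 [(np.float64(-6.5), np.float64(4.0)), (np.float64(9.5), np.float64(13.5)), (np.float64(29.0), np.float64(33.0)), (np.float64(37.5), np.float64(44.5))]
[array([-107.9,  -50. ,  -36.8]), array([ 96.7, -50. , -33.2])]
```

```bash
python3 -c "
from station import r
print(r.finish_job())"
```

```text
the job is handed in; nothing more can be done
None
```

I put the fork in its leaning rest and handed the job in: tines up the slope, butt pressed about 3 mm into the sprung pad, handle through both clips and pressed onto the seats with about 26 N, gripper clear; it took about 22 s of the 43 s, no verdict came back, and I did not re-measure the bottles and bowl at the end.

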